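Slide the gauge board home and bolt it

ROBOT

A 7-joint arm with a two-finger parallel gripper is mounted at the origin on a cart in front of the work surface, level with it; the furniture and walls round the work are solid. World frame = base frame: x ahead of the robot, y to its left, z up, the work surface at z = 0. Lengths are in m, angles in rad, forces in N, time in s.
With the tool pointing down it reaches from about 0.425 to 0.875 m from the base axis. Payload 9.9 kg.
Tool frame: the origin (TCP) lies midway between the tips of the shut fingers; the grasp point (between the pads) lies 19 mm behind it; y points along the fingers, z is the direction in which the jaws open and shut, and the axes are right-handed (so a half turn about y gives the same grasp; the last joint's range is limited). The gripper opens to 85 mm and grips with 20 to 120 N. Pads are 22 mm wide; open, the fingers measure 114 mm over their backs; the gripper's body (76 mm by 85 mm) begins 54 mm behind the grasp point. The pads swing forward as they close: fully open they stand 13 mm farther back than shut.
Start: joints at [-1.318, 0.576, 0.025, 1.437, -0.015, 1.129, -0.057], TCP at [0.223, 0.637, 0.231] pointing down, gripper open.
Joint ranges: [-2.76, 2.76], [-0.34, 2.15], [-1.52, 1.57], [0.19, 2.46], [-1.09, 4.23], [0.17, 1.99], [-2.82, 2.82]. Speed limits (rad/s): [2.22, 2.22, 3.01, 3.01, 3.14, 3.14, 3.14].

INTERFACE

Orientations are given as a unit quaternion [w, x, y, z].
In Python, from plant import env gives the robot as it stands.
- The arm moves only by the shell command python3 -m pendant 'ROWS'. ROWS is JSON, a list of rows, each an object with "linear": the shift along the tool's x, y, z in m, a list of three; "twist": the turn, a rotation vector about the tool's x, y, z in degrees, a list of three; "jaw": the opening, from 0 (shut) to 1 (fully open). A call has 1 to 8 rows; each row is the pose to reach, as a shift and turn from the pose commanded when the call began, along the tool's axes at that moment; what a row does not reach only later rows make up. A row lasts 1/12 s, in which the tool goes at most 41.7 mm and 7.16 degrees, less where a joint would pass 70% of its speed; a pose out of reach is approached as far as the arm can. A call with a gripper value outside its range is refused whole. The fingers move at their own pace and stop on an object; the grip force is fixed at half the most. Time passes only in rows, so rows that repeat a pose let the fingers close. It gives the time, the measured TCP pose, the force and the opening at its end, in the units of the state.
- env.state(): the state, without advancing time (a new reading comes with each control period).
- env.capture(name): name is "side" or "top" or "wrist"; returns (picture, depth): 480x640x3 uint8, blue, green, red; 480x640 float32, m along the optical axis (not along the pixel's ray), 0 where there is no reading.
- env.camera_info(name): a dict with "K" (3x3 intrinsics, pixels), "dist" ([k1, k2, p1, p2, k3] as OpenCV has them; the pictures are not rectified), "R" (3x3) and "t" (3): a world point X has camera coordinates R X + t. Camera axes: x right, y down, z forward; pixel columns grow to the right and rows downward; lengths in m; the calibration is good to about 2 mm. A picture is of the moment at which its call begins: read the wrist's pose just before it. camera_info takes no time and is no camera call; for the wrist camera it gives the pose at the moment of the call.
- env.job_done(): hands the job in, once; it reports no verdict.
Trained networks look in the newest picture that a camera, given by its name, has taken for a name from the list of things; names that differ only in an ending like _2 or _b are one class to them, and where a whole thing is asked for, a point or a joint stands for the part that bears it (a point fixed in the world has none). Each returns a list of dicts, best first, with "score" (0 to 1); they miss things now and then, are a little off and sometimes report something else, mostly with a low value. They report only what shows in the picture. A call takes as long as a camera call. They do not tell look-alikes from the thing itself.
- env.search_frame(camera, name): "bbox" ([left, top, width, height] in pixels, round what is visible of it).
The state is a dict: "time_s": time; "q": joint angles; "joint_vel": joint speeds; "joint_torque": joint torques, N m; "tool_pos": TCP position; "tcp_rot": TCP orientation; "wrist_force": force on the tool from outside, world axes, zero at the start; "torque": the same for the moment, N m; "grip_width": finger opening in m.
Only numpy, scipy, OpenCV 4.12 (cv2) and the standard library are available. Lean on these libraries where they do the work, as an engineer would, in place of code of your own. Each camera call takes 0.05 s, during which the arm holds its last target.

TASK

With the fingertips, push the wooden board with the small gauge on it along the rails until you feel it drop into its locating notches; then push the bolt at the end of the rails fully across over the board's edge by its upright tab. Nothing is to be grasped or lifted: let the gauge ride along lying on its board, and leave the things standing around alone.

Things in the scene. Friction and masses are not known exactly. Their poses are not given: they have to be found in the camera images.
- rack: Fixed aluminium rack, 114 wide (x) by 337 mm (y -165 to +172). Origin on the worktop; x points roughly away from the robot, y to its left, turned up to 0.25 rad. Two rails along y, |x| 25 to 48, tops z = 40 mm, a 50 mm channel between them; side cheeks to z = 52. At the +y end a black bridge block (y 113 to 171, |x| < 25, top z = 60.5 mm) carries the bolt; its guides reach z = 71 at y 114 to 144.
- seat (a point): Where the board's origin lies once it has dropped into the notches: rack x = 0, y = 30, z = 40 mm, play about 2 mm along y. Axes as the rack's. The board must travel toward rack +y to get there.
- board: Loose beech board, 96 (x) x 130 (y) x 18 mm, 0.35 to 0.6 kg, axes parallel to the rack's, 1.5 mm side play between the cheeks. Origin: centre of its underside. It rides on four 7 mm steel feet, underside at rack z = 47 mm, and starts 55 to 115 mm short of its seat. At the notches it drops 7 mm, to z = 40, and their far walls stop it; a hard push beyond could tip it out. Sliding takes 3 to 9 N.
- board_end (a point): Middle of the board's upright -y end face, where to push it toward +y. The face is 96 mm wide, 9 mm above and below this point, with open space behind it (over the channel between the rails).
- gauge: Small pressure gauge, 105 x 69 x 33 mm, 0.22 kg, lying loose on its back on the board, dial up, its length along the board's y. Origin at the centre of its underside, about 17 mm over the board's origin, z up. Its top is about 50 mm over the board's underside.
- bolt (a joint): Travel of the steel slide bolt in m along rack -y: 0 = drawn back (starts at 0 to 0.004), 0.024 = fully across, at its stop. It stays where it is left; friction 1.5 N, plus some damping. Its flat tongue, 24 mm wide, is at rack z = 61.5 to 66.5 mm: it clears the board only once that has dropped (top at 58 mm), and then overlaps its +y edge by about 9 mm.
- bolt_tab (a point): Middle of the outer (+y) face of the bolt's upright steel tab, where to push it toward rack -y. The tab is 34 mm wide (x), 6 thick, 34 high, 17 mm above and below this point, and stands over the bridge block: rack x = 0, z = 79.5 mm, y = 157.5 mm less the bolt's travel. Axes as the rack's.
- adapter: Bystander: brass hexagon adapter standing upright, 26 x 30 x 50 mm, on the robot's side of the rack. Origin at the centre of its underside.
- reel: Bystander: blue and white tape reel, 50 mm across, 17 mm high, on the robot's side of the rack. Origin at the centre of its underside.
- weight: Bystander: cylindrical 26 mm metal weight with a knob on top, 43 mm high, on the far side of the rack. Origin at the centre of its underside.
Mind the look-alikes: they are no part of the job. Several things have the shape of the board; the one meant has the colours described above. Leave any blue look-alike of the gauge alone.

How it is judged:
By the outcome, as a careful person would: the job done as asked, in the order asked, and still so for the second after the job is handed in, with the robot touching nothing.
It also fails if it takes over 51 s, if anything falls off the work surface, if the arm or the gripper's body presses on something with over 40 N, if the wrist force passes 120 N, or if a joint passes its speed limit or range.

## Working session

There is one attempt and no reset: what is moved stays moved. The work goes in short steps, Python scripts to look and compute and a shell command to move; the robot and the scene stay as the last step left them, time stands still between calls to the robot, and variables do not carry over. Pictures are saved under pics/ and viewed, and the job is handed in when it is done.

```bash
mkdir -p pics; ls; cat > h.py <<'E'
import numpy as np, cv2
from plant import env
from scipy.spatial.transform import Rotation as R
def rot(q): return R.from_quat([q[1],q[2],q[3],q[0]])
def pts(name,depth,info,uv):
    K=np.array(info["K"]);d=np.array(info["dist"])
    uv=np.array(uv,float).reshape(-1,1,2)
    n=cv2.undistortPoints(uv,K,d).reshape(-1,2)
    z=np.array([depth[int(round(v)),int(round(u))] for u,v in uv.reshape(-1,2)])
    c=np.c_[n*z[:,None],z]
    return (c-np.array(info["t"]))@np.array(info["R"])
def cloud(depth,info):
    K=np.array(info["K"]);d=np.array(info["dist"])
    v,u=np.mgrid[0:480,0:640]
    n=cv2.undistortPoints(np.stack([u,v],-1).reshape(-1,1,2).astype(float),K,d).reshape(480,640,2)
    c=np.dstack([n*depth[...,None],depth])
    return (c-np.array(info["t"]))@np.array(info["R"])
def proj(info,X):
    return cv2.projectPoints(np.array(X,float).reshape(-1,3),cv2.Rodrigues(np.array(info["R"]))[0],np.array(info["t"],float),np.array(info["K"]),np.array(info["dist"]))[0].reshape(-1,2)
E
python3 - <<'E'
from h import *
s=env.state();print(s)
for n in ["top","side"]:
    p,d=env.capture(n);cv2.imwrite(f"pics/{n}0.png",p);np.savez(f"{n}0.npz",p=p,d=d)
    for k in ["rack","board","gauge","bolt","adapter","reel","weight"]:
        print(n,k,[(r["bbox"],round(r["score"],2)) for r in env.search_frame(n,k)[:3]])
    i=env.camera_info(n);print(-np.array(i["R"]).T@np.array(i["t"]),np.array(i["R"])[2])
E
```

```text
pics
{'time_s': 0.0, 'q': array([-1.31780905,  0.57650348,  0.02483024,  1.43792044, -0.01502084,
        1.12898456, -0.05652586]), 'joint_vel': array([ 0.00062126, -0.00089549,  0.00056881, -0.00079522, -0.00078193,
       -0.0001589 , -0.00017408]), 'joint_torque': array([-8.81121268e-04, -7.65752864e+01,  2.24975690e+00, -2.85975623e+01,
        1.51810324e-02,  1.28375980e-02,  2.09767239e-05]), 'tool_pos': array([0.22288879, 0.63665734, 0.23045719]), 'tcp_rot': array([-0.6965335,  0.6976772, -0.1185829,  0.1184302]), 'wrist_force': array([-1.58789237, -0.4392192 ,  0.4658588 ]), 'torque': array([-0.01816914,  0.06605026,  0.02567887]), 'grip_width': 0.08535301078208997}
top rack [([230.6, 184.7, 169.4, 87.5], 0.8), ([241.7, 199.8, 28.3, 21.9], 0.16)]
top board [([313.1, 202.2, 70.1, 59.3], 0.6), ([328.9, 209.5, 34.9, 50.9], 0.59), ([420.5, 233.7, 67.7, 56.1], 0.56)]
top gauge [([330.3, 210.3, 33.8, 51.0], 0.92), ([175.4, 230.9, 32.2, 45.0], 0.9)]
top bolt [([240.7, 200.5, 28.6, 20.5], 0.52)]
top adapter []
top reel [([328.0, 266.1, 24.9, 25.8], 0.78)]
top weight []
[0.39321355 0.06103062 1.12327804] [ 0.09175468 -0.00399984 -0.99577361]
side rack [([273.6, 202.8, 101.1, 126.5], 0.91)]
side board [([285.6, 245.8, 68.7, 46.0], 0.88), ([231.6, 331.7, 89.5, 71.1], 0.59)]
side gauge [([290.5, 236.8, 61.0, 30.0], 0.89), ([283.3, 206.7, 45.3, 26.8], 0.63)]
side bolt [([366.3, 274.4, 12.5, 26.4], 0.72), ([333.3, 204.5, 21.1, 24.4], 0.67)]
side adapter [([289.3, 228.9, 8.6, 15.8], 0.41)]
side reel [([256.6, 277.9, 24.9, 21.9], 0.9)]
side weight [([365.4, 274.6, 12.2, 28.1], 0.6), ([259.0, 278.4, 20.8, 20.1], 0.32)]
[ 0.52948679 -0.88625277  0.49398464] [-0.0325906   0.91911757 -0.39263308]
```

View pics/top0.png

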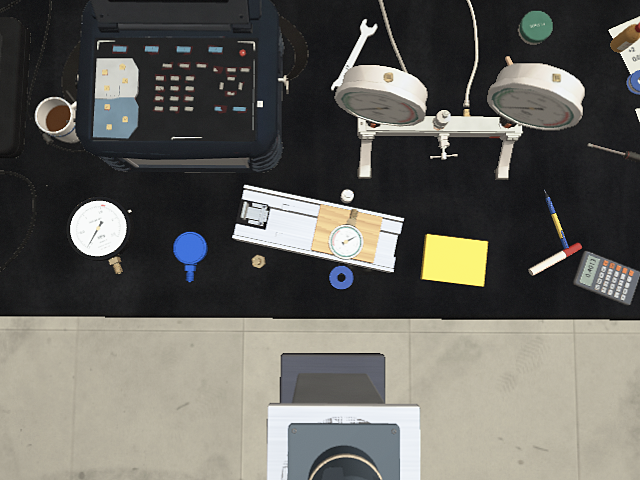

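View pics/side0.png

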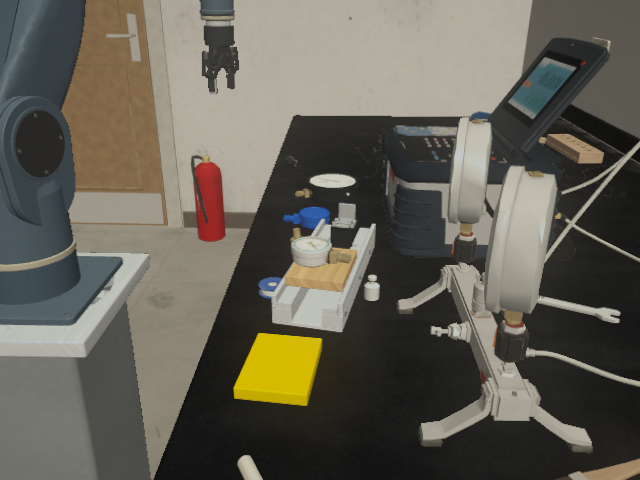

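```bash
python3 - <<'E'
from h import *
a=np.load("top0.npz");i=env.camera_info("top");C=cloud(a["d"],i)
m=(C[...,0]>.45)&(C[...,0]<.85)&(abs(C[...,1])<.4)
z=np.where(m,C[...,2],0)
big=cv2.resize(a["p"][170:300,160:500],None,fx=2.35,fy=2.35,interpolation=cv2.INTER_CUBIC);cv2.imwrite("pics/topc.png",big)
for (u,v) in [(255,210),(300,210),(300,245),(250,190),(345,235),(318,230),(375,230),(390,220),(325,278)]: print(u,v,C[v,u].round(4))
E
```

```text
255 210 [0.5517 0.1849 0.0659]
300 210 [0.5566 0.0946 0.0379]
300 245 [0.4833 0.0938 0.0406]
250 190 [0.5983 0.1997 0.036 ]
345 235 [0.4993 0.0039 0.0929]
318 230 [0.512 0.057 0.064]
375 230 [ 0.5127 -0.0582  0.0661]
390 220 [ 0.5382 -0.0939  0.0292]
325 278 [ 0.4166  0.0411 -0.0015]
```

The top view shows the rack at about (233–404, 185–271), the bolt and bridge at (255,212), and the beech board with the white gauge at (347,236). The blue gauge at (190,250) and the yellow board at (455,260) are look-alikes. Next I fit the rack pose.

View pics/topc.png

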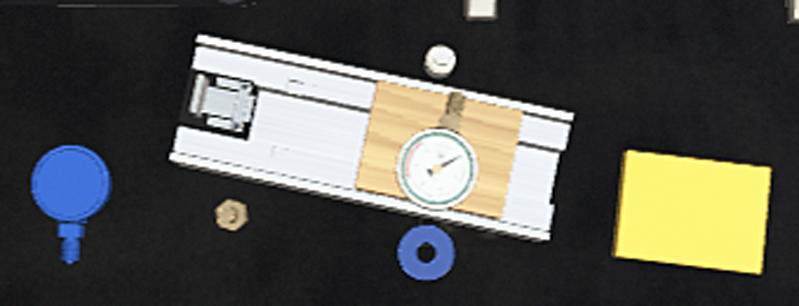

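```bash
cat > fit.py <<'E'
from h import *
from scipy.optimize import minimize
a=np.load("top0.npz");i=env.camera_info("top");C=cloud(a["d"],i)
P=C.reshape(-1,3);col=a["p"].reshape(-1,3).astype(int)
v,u=np.mgrid[0:480,0:640];u=u.ravel();v=v.ravel()
m=(u>225)&(u<410)&(v>175)&(v<280)&(P[:,2]>0.02)&(P[:,2]<0.058)&(a["d"].ravel()>0)
m&=~((u>338)&(u<357)&(v<204))&~((abs(u-258)<10)&(v>252))
Q=P[m]
r=cv2.minAreaRect((Q[:,:2]*1000).astype(np.float32));print("rect",r,cv2.boxPoints(r))
# board: wood colour
b=(u>300)&(u<400)&(v>195)&(v<270)&(col[:,0]<140)&(col[:,2]>150)&(col[:,2]-col[:,0]>50)&(abs(P[:,2]-.065)<.006)
B=P[b];r2=cv2.minAreaRect((B[:,:2]*1000).astype(np.float32));print("board",r2,cv2.boxPoints(r2),len(B),np.median(B[:,2]))
# tab
t=(u>235)&(u<275)&(v>190)&(v<235)&(P[:,2]>0.075)&(P[:,2]<.12)
print("tab",P[t].round(4)[:40], np.median(P[t],0))
E
python3 fit.py
```

```text
rect ((507.3516540527344, 58.654144287109375), (337.1691589355469, 137.36810302734375), 78.5502700805664) [[ 406.5691   -92.94113]
 [ 541.2034  -120.20981]
 [ 608.1342   210.24942]
 [ 473.49988  237.5181 ]]
board ((506.6005554199219, -1.1834259033203125), (129.23614501953125, 95.4354248046875), 78.1850814819336) [[446.66318  -54.662262]
 [540.0767   -74.20275 ]
 [566.53796   52.29541 ]
 [473.1244    71.8359  ]] 153 0.06329801750484212
tab [[0.5656 0.202  0.0918]
 [0.5631 0.2035 0.095 ]
 [0.5631 0.2016 0.0948]
 [0.5634 0.1998 0.0932]
 [0.5636 0.198  0.0922]
 [0.5612 0.2036 0.0941]
 [0.5611 0.2015 0.0949]
 [0.5613 0.1997 0.0939]
 [0.5622 0.1984 0.0886]
 [0.5592 0.2036 0.0941]
 [0.5589 0.2013 0.0965]
 [0.5586 0.1991 0.098 ]
 [0.5596 0.1979 0.092 ]
 [0.5623 0.1981 0.0754]
 [0.5566 0.203  0.0982]
 [0.5575 0.2018 0.0925]
 [0.5569 0.1993 0.0964]
 [0.5581 0.1983 0.0887]
 [0.5557 0.2058 0.0913]
 [0.5548 0.2031 0.0969]
 [0.5546 0.201  0.0981]
 [0.5553 0.1995 0.0942]
 [0.5571 0.1991 0.0827]
 [0.5532 0.2054 0.0941]
 [0.5531 0.2033 0.0953]
 [0.5526 0.2009 0.0981]
 [0.5534 0.1996 0.0935]
 [0.5555 0.1994 0.0796]
 [0.5516 0.2057 0.0919]
 [0.5506 0.2028 0.0981]
 [0.5508 0.2011 0.0968]
 [0.5523 0.2004 0.0874]
 [0.5536 0.1995 0.0792]
 [0.5494 0.2055 0.0932]
 [0.5489 0.2031 0.0963]
 [0.5498 0.2019 0.0904]
 [0.5503 0.2004 0.0872]
 [0.5521 0.1999 0.076 ]
 [0.5471 0.2052 0.0948]
 [0.5472 0.2033 0.0943]] [0.5472389  0.20308124 0.09365932]
```

```bash
cat > plan.py <<'E'
from h import *
import sys
psi=-0.205
ey=np.array([-np.sin(psi),np.cos(psi),0]);ex=np.array([np.cos(psi),np.sin(psi),0]);ez=np.array([0,0,1.])
O=None
def setO(o):
    global O;O=np.array([o[0],o[1],0.])
def W(x,y,z): return O+ex*x+ey*y+ez*z
def goal_rot():
    s=env.state();Rc=rot(s["tcp_rot"]).as_matrix()
    zt=ex if Rc[:,2]@ex>0 else -ex
    yt=-ez; xt=np.cross(yt,zt)
    return np.c_[xt,yt,zt]
def move(X,turn=True):
    s=env.state();Rc=rot(s["tcp_rot"]).as_matrix();G=goal_rot()
    return (Rc.T@(np.array(X)-s["tool_pos"])).round(4), np.degrees(R.from_matrix(Rc.T@G).as_rotvec()).round(2)
def where():
    s=env.state();Rc=rot(s["tcp_rot"]).as_matrix();p=s["tool_pos"]-O
    print("t",s["time_s"],"rack mm",(1000*np.array([p@ex,p@ey,p[2]])).round(1),"F",(np.array([s["wrist_force"]@ex,s["wrist_force"]@ey,s["wrist_force"][2]])).round(1),"grip",round(s["grip_width"],4))
E
cat >> fit.py <<'E'
print("---")
from plan import *
m2=m&~((np.hypot(u-341,v-278)<16))
Q=P[m2]
r=cv2.minAreaRect((Q[:,:2]*1000).astype(np.float32));print("rect",r)
b=cv2.boxPoints(r);c=np.array(r[0]);print(b)
th=np.arctan2(*(b[2]-b[1])[::1]);print("yaw",-th)
setO([0.5066,-0.0012]) # relative to board centre
for nm,X in [("rackc",[c[0]/1000,c[1]/1000,0]),("tab",np.median(P[t],0))]:
    d=np.array(X)-O;print(nm,1000*(d@ex),1000*(d@ey))
T=(P[t]-O)@np.c_[ex,ey,ez]*1000
print("tab pct",np.percentile(T,[2,10,50,90,98],axis=0).round(1))
g=(u>320)&(u<375)&(v>195)&(v<268)&(P[:,2]>0.072)&(P[:,2]<.115)
T=(P[g]-O)@np.c_[ex,ey,ez]*1000
print("gauge",np.percentile(T,[0,2,50,98,100],axis=0).round(1))
print(rot(env.state()["tcp_rot"]).as_matrix().round(3),goal_rot().round(3))
E
python3 fit.py | sed -n '/---/,$p'
```

```text
---
rect ((518.1009521484375, 56.46881103515625), (337.2381591796875, 115.59098815917969), 78.49946594238281)
[[ 427.84705  -97.24178]
 [ 541.1173  -120.28797]
 [ 608.35486  210.17941]
 [ 495.0846   233.22559]]
yaw -0.20072219Traceback (most recent call last):
  File "fit.py", line 25, in <module>
    d=np.array(X)-O;print(nm,1000*(d@ex),1000*(d@ey))
      ~~~~~~~~~~~^~
TypeError: unsupported operand type(s) for -: 'float' and 'NoneType'
```

```bash
sed -i 's/^psi=.*/psi=-0.2007/; s/^O=None/O=np.array([0.5174,0.0530,0.])/' plan.py
sed -i 's/^setO.*//' fit.py
python3 fit.py | sed -n '/---/,$p'
python3 - <<'E'
from plan import *
for p in [(0.40,0.42,0.25),(0.47,0.12,0.25)]+[tuple(W(0,-165,0)/1)]:
    print(p)
A=W(0,-.165,.25);B=W(0,-.165,.047);print(A,B)
for p in [(0.40,0.40,0.24),(0.48,0.12,0.24),A]: print(p,*move(p))
E
```

```text
---
rect ((518.1009521484375, 56.46881103515625), (337.2381591796875, 115.59098815917969), 78.49946594238281)
[[ 427.84705  -97.24178]
 [ 541.1173  -120.28797]
 [ 608.35486  210.17941]
 [ 495.0846   233.22559]]
yaw -0.20072219
rackc -0.004643839344470809 3.5389210710013232
tab -0.6795430395576427 153.01723978600936
tab pct [[-16.1 150.5  76.1]
 [-13.6 150.9  79.2]
 [ -0.4 152.4  93.7]
 [ 13.2 155.9  97.6]
 [ 16.  156.8  98.9]]
gauge [[-54.2 -89.6  73.1]
 [-51.1 -86.2  81.4]
 [-16.7 -57.2  94.7]
 [ 42.  -25.5  99.1]
 [ 49.  -21.7 101.7]]
[[ 0.944 -0.     0.33 ]
 [-0.33   0.     0.944]
 [-0.    -1.     0.   ]] [[-0.199 -0.     0.98 ]
 [-0.98  -0.    -0.199]
 [ 0.    -1.     0.   ]]
(0.4, 0.42, 0.25)
(0.47, 0.12, 0.25)
(np.float64(-32.37622923047391), np.float64(-161.6349994187822), np.float64(0.0))
[ 0.48450637 -0.108688    0.25      ] [ 0.48450637 -0.108688    0.047     ]
(0.4, 0.4, 0.24) [ 0.2454 -0.0087 -0.1653] [ 0.  82.2 -0. ]
(0.48, 0.12, 0.24) [ 0.4134 -0.0087 -0.4031] [ 0.  82.2 -0. ]
[ 0.48450637 -0.108688    0.25      ] [ 0.4932 -0.0187 -0.6175] [ 0.  82.2 -0. ]
```

```bash
python3 -m pendant '[{"linear":[0.02,0,-0.014],"twist":[0,5,0],"jaw":0},{"linear":[0.05,0,-0.034],"twist":[0,10,0],"jaw":0},{"linear":[0.08,0,-0.055],"twist":[0,16,0],"jaw":0},{"linear":[0.11,0,-0.075],"twist":[0,22,0],"jaw":0},{"linear":[0.14,0,-0.095],"twist":[0,28,0],"jaw":0},{"linear":[0.17,0,-0.115],"twist":[0,34,0],"jaw":0},{"linear":[0.20,0,-0.135],"twist":[0,39,0],"jaw":0},{"linear":[0.225,0,-0.155],"twist":[0,43,0],"jaw":0}]'
python3 - <<'E'
from plan import *
where();print(env.state()["tool_pos"],env.state()["q"].round(2))
for p in [(0.475,0.12,0.24),W(0,-.165,.24)]: print(p,*move(p))
E
```

```text
time_s: 1.47
tool_pos: [0.3858, 0.4145, 0.2316]
tcp_rot: [0.604, -0.604, 0.367, -0.368]
wrist_force: [0.3, -0.4, -0.0]
grip_width: -0.0001
t 1.4667 rack mm [-201.   328.   231.6] F [ 0.3 -0.3 -0. ] grip -0.0001
[0.38580712 0.41448661 0.23157441] [-1.07  0.42  0.25  1.74 -0.12  1.   -0.3 ]
(0.475, 0.12, 0.24) [ 0.3025 -0.0084 -0.0562] [-0.05 38.87 -0.  ]
[ 0.48450637 -0.108688    0.24      ] [ 0.51   -0.0084 -0.1529] [-0.05 38.87 -0.  ]
```

```bash
python3 -m pendant '[{"linear":[0.035,-0.001,-0.006],"twist":[0,5,0],"jaw":0},{"linear":[0.07,-0.002,-0.012],"twist":[0,10,0],"jaw":0},{"linear":[0.11,-0.003,-0.02],"twist":[0,15,0],"jaw":0},{"linear":[0.15,-0.004,-0.028],"twist":[0,20,0],"jaw":0},{"linear":[0.19,-0.005,-0.035],"twist":[0,25,0],"jaw":0},{"linear":[0.23,-0.006,-0.042],"twist":[0,30,0],"jaw":0},{"linear":[0.27,-0.007,-0.05],"twist":[0,35,0],"jaw":0},{"linear":[0.3,-0.008,-0.056],"twist":[0,38.87,0],"jaw":0}]'
python3 - <<'E'
from plan import *
where();print(env.state()["q"].round(2))
for p in [W(0,-.165,.24),W(0,-.165,.16)]: print(p,*move(p))
E
```

```text
time_s: 2.13
tool_pos: [0.4747, 0.1213, 0.2398]
tcp_rot: [-0.447, 0.447, -0.547, 0.548]
wrist_force: [-0.2, -0.1, 1.0]
grip_width: 0.0001
t 2.1333 rack mm [-55.5  58.4 239.8] F [-0.2 -0.1  1. ] grip 0.0001
[-0.71  0.32  0.49  1.91 -0.19  0.95 -0.33]
[ 0.48450637 -0.108688    0.24      ] [ 2.233e-01 -1.000e-04  5.570e-02] [-0.06 -0.06  0.  ]
[ 0.48450637 -0.108688    0.16      ] [0.2233 0.0799 0.0556] [-0.06 -0.06  0.  ]
```

```bash
python3 -m pendant '[{"linear":[0.035,0,0.008],"twist":[0,0,0],"jaw":0},{"linear":[0.07,0.005,0.016],"twist":[0,0,0],"jaw":0},{"linear":[0.11,0.015,0.026],"twist":[0,0,0],"jaw":0},{"linear":[0.145,0.03,0.036],"twist":[0,0,0],"jaw":0},{"linear":[0.18,0.045,0.046],"twist":[0,0,0],"jaw":0},{"linear":[0.205,0.065,0.053],"twist":[0,0,0],"jaw":0},{"linear":[0.216,0.08,0.0555],"twist":[0,0,0],"jaw":0},{"linear":[0.216,0.08,0.0555],"twist":[0,0,0],"jaw":0}]'
python3 - <<'E'
from plan import *
where();print(env.state()["q"].round(2))
for n in ["wrist","side"]:
    p,d=env.capture(n);cv2.imwrite(f"pics/{n}1.png",p);np.savez(f"{n}1.npz",p=p,d=d)
print(*move(W(0,-.155,.048)))
E
```

```text
time_s: 2.8
tool_pos: [0.4852, -0.101, 0.1573]
tcp_rot: [0.447, -0.449, 0.548, -0.547]
wrist_force: [-0.6, 0.2, -0.0]
grip_width: 0.0003
t 2.8 rack mm [  -0.9 -157.3  157.3] F [-0.6  0.1 -0. ] grip 0.0003
[-0.22  0.44  0.47  2.01 -0.29  0.76  0.22]
[0.001  0.1112 0.0003] [ 0.06  0.27 -0.  ]
```

View pics/wrist1.png

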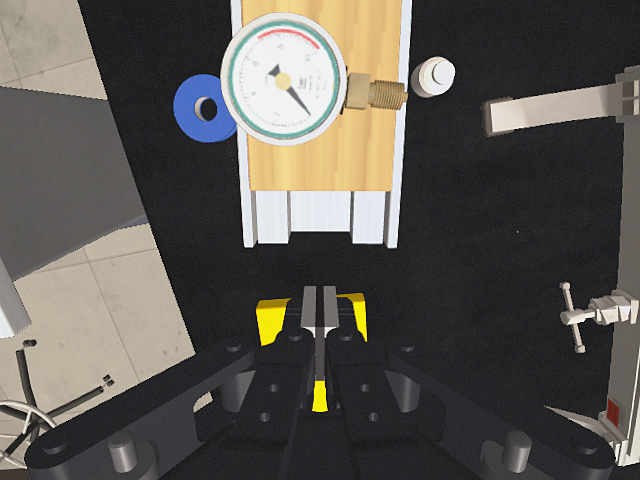

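View pics/side1.png

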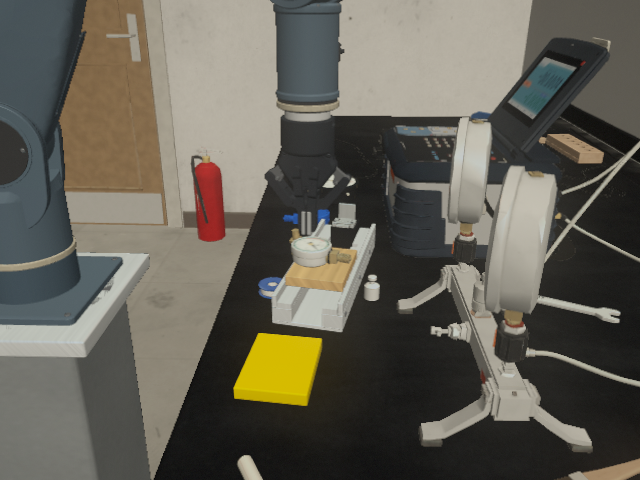

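```bash
python3 -m pendant '[{"linear":[0.001,0.02,0.001],"twist":[0,0.2,0],"jaw":0},{"linear":[0.001,0.045,0.001],"twist":[0,0.27,0],"jaw":0},{"linear":[0.001,0.07,0.001],"twist":[0,0.27,0],"jaw":0},{"linear":[0.001,0.09,0.001],"twist":[0,0.27,0],"jaw":0},{"linear":[0.001,0.105,0.001],"twist":[0,0.27,0],"jaw":0},{"linear":[0.001,0.11,0.001],"twist":[0,0.27,0],"jaw":0},{"linear":[0.001,0.11,0.001],"twist":[0,0.27,0],"jaw":0}]'
python3 - <<'E'
from plan import *
where()
p,d=env.capture("side");cv2.imwrite("pics/side2.png",cv2.resize(p[170:350,220:420],None,fx=3,fy=3))
print(*move(W(0,-.131,.049)))
E
```

```text
time_s: 3.48
tool_pos: [0.4877, -0.0977, 0.0492]
tcp_rot: [0.448, -0.448, 0.547, -0.547]
wrist_force: [-0.8, -0.2, -0.2]
grip_width: 0.0004
t 3.4833 rack mm [   0.9 -153.6   49.2] F [-0.8 -0.3 -0.2] grip 0.0004
[-0.0229  0.0009 -0.0013] [-0.02  0.15 -0.03]
```

View pics/side2.png

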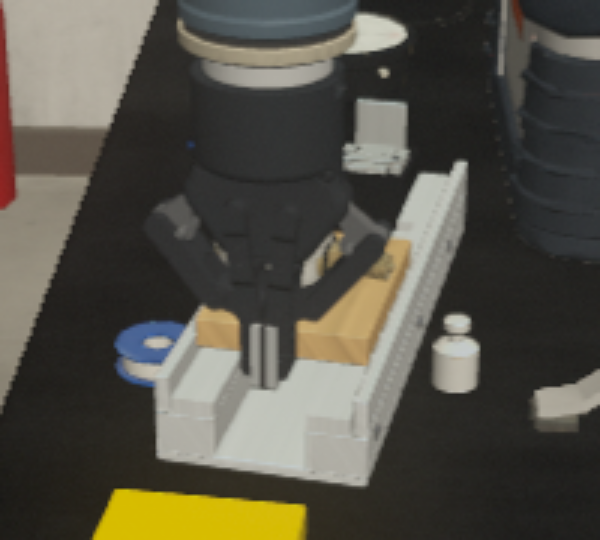

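The closed fingers are behind the board's end face, over the channel, with nothing else nearby. I start the push gently.

```bash
python3 -m pendant '[{"linear":[-0.008,0,0],"twist":[0,0,0],"jaw":0},{"linear":[-0.016,0,0],"twist":[0,0,0],"jaw":0},{"linear":[-0.020,0,0],"twist":[0,0,0],"jaw":0},{"linear":[-0.023,0,0],"twist":[0,0,0],"jaw":0},{"linear":[-0.026,0,0],"twist":[0,0,0],"jaw":0},{"linear":[-0.029,0,0],"twist":[0,0,0],"jaw":0},{"linear":[-0.032,0,0],"twist":[0,0,0],"jaw":0},{"linear":[-0.036,0,0],"twist":[0,0,0],"jaw":0}]'
python3 -c "from plan import *;where();print(*move(W(0,-.05,.049)))"
```

```text
time_s: 4.2
tool_pos: [0.495, -0.0656, 0.0501]
tcp_rot: [-0.447, 0.447, -0.547, 0.549]
wrist_force: [-1.8, -8.0, 4.9]
grip_width: 0.0001
t 4.2 rack mm [   1.7 -120.7   50.1] F [-0.1 -8.2  4.9] grip 0.0001
[-0.0707  0.0009 -0.0018] [-0.12 -0.05  0.11]
```

```bash
python3 -m pendant '[{"linear":[-0.005,0,0],"twist":[0,0,0],"jaw":0},{"linear":[-0.011,0,0],"twist":[0,0,0],"jaw":0},{"linear":[-0.018,0,-0.001],"twist":[0,0,0],"jaw":0},{"linear":[-0.025,0,-0.001],"twist":[0,0,0],"jaw":0},{"linear":[-0.032,0.001,-0.0015],"twist":[0,0,0],"jaw":0},{"linear":[-0.039,0.001,-0.0015],"twist":[0,0,0],"jaw":0},{"linear":[-0.045,0.001,-0.0015],"twist":[0,0,0],"jaw":0},{"linear":[-0.050,0.001,-0.0015],"twist":[0,0,0],"jaw":0}]'
python3 - <<'E'
from plan import *
where();print(*move(W(0,-.05,.049)))
p,d=env.capture("side");cv2.imwrite("pics/side3.png",cv2.resize(p[170:350,220:420],None,fx=3,fy=3))
E
```

```text
time_s: 4.87
tool_pos: [0.5037, -0.0168, 0.0493]
tcp_rot: [-0.447, 0.447, -0.547, 0.549]
wrist_force: [-1.9, -10.8, 7.8]
grip_width: -0.0
t 4.8667 rack mm [  0.5 -71.1  49.3] F [  0.3 -11.    7.8] grip -0.0
[-0.0211  0.0002 -0.0005] [-0.16 -0.08  0.14]
```

View pics/side3.png

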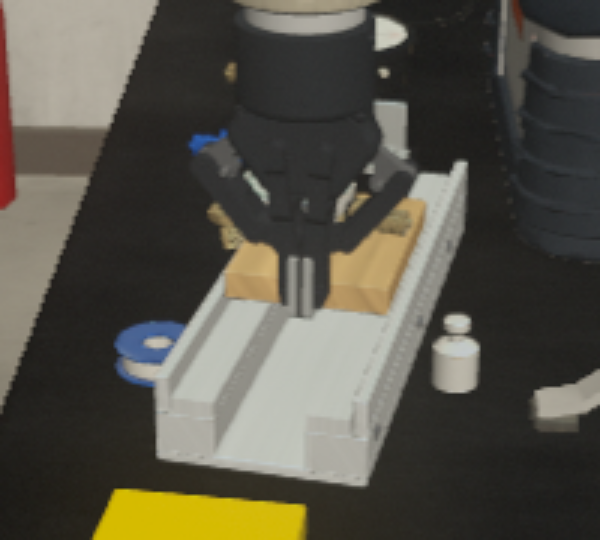

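The board is sliding with the gauge on it, and the push takes about 11 N. I slow down as it nears the notches.

```bash
python3 -m pendant '[{"linear":[-0.003,0,0],"twist":[0,0,0],"jaw":0},{"linear":[-0.006,0,0],"twist":[0,0,0],"jaw":0},{"linear":[-0.009,0,0],"twist":[0,0,0],"jaw":0},{"linear":[-0.012,0,0],"twist":[0,0,0],"jaw":0},{"linear":[-0.015,0,0],"twist":[0,0,0],"jaw":0},{"linear":[-0.018,0,0],"twist":[0,0,0],"jaw":0}]'
python3 -c "from plan import *;where()"
```

```text
time_s: 5.42
tool_pos: [0.5068, 0.002, 0.0488]
tcp_rot: [-0.447, 0.447, -0.547, 0.548]
wrist_force: [-0.2, -1.4, -0.8]
grip_width: 0.0005
t 5.4167 rack mm [ -0.2 -52.1  48.8] F [ 0.1 -1.4 -0.8] grip 0.0005
```

```bash
cat > look.py <<'E'
from plan import *
import sys
k=sys.argv[1]
where()
p,d=env.capture("side");cv2.imwrite(f"pics/side{k}.png",cv2.resize(p[170:350,220:420],None,fx=3,fy=3))
p,d=env.capture("top");i=env.camera_info("top");C=cloud(d,i);P=C.reshape(-1,3)
cv2.imwrite(f"pics/top{k}.png",cv2.resize(p[170:300,220:420],None,fx=3.5,fy=3.5))
T=((P-O)@np.c_[ex,ey,ez]*1000);col=p.reshape(-1,3).astype(int)
b=(abs(T[:,0])<46)&(T[:,1]>-140)&(T[:,1]<108)&(col[:,0]<140)&(col[:,2]>150)&(col[:,2]-col[:,0]>50)&(T[:,2]>52)&(T[:,2]<70)
B=T[b];print("board n",len(B),"x",B[:,0].min(),B[:,0].max(),"y",B[:,1].min(),B[:,1].max(),"z pct",np.percentile(B[:,2],[10,50,90]))
for lo in range(-40,100,20):
    s=B[(B[:,1]>lo)&(B[:,1]<lo+20)]
    if len(s)>5:print(lo,np.median(s[:,2]).round(1),len(s))
t=(abs(T[:,0])<18)&(T[:,1]>115)&(T[:,1]<165)&(T[:,2]>80)&(T[:,2]<110)
if t.sum():print("tab y pct",np.percentile(T[t][:,1],[5,25,50,75,95]).round(1),t.sum())
E
python3 look.py 4
```

```text
t 5.4167 rack mm [ -0.2 -52.1  48.8] F [ 0.1 -1.4 -0.8] grip 0.0005
board n 28 x -45.88100254416644 45.85648725571269 y 31.019725989031443 93.51439376337409 z pct [55.34146382 59.97048104 62.4139957 ]
20 60.0 9
80 57.1 10
tab y pct [150.8 151.5 152.6 154.9 156.5] 72
```

View pics/side4.png

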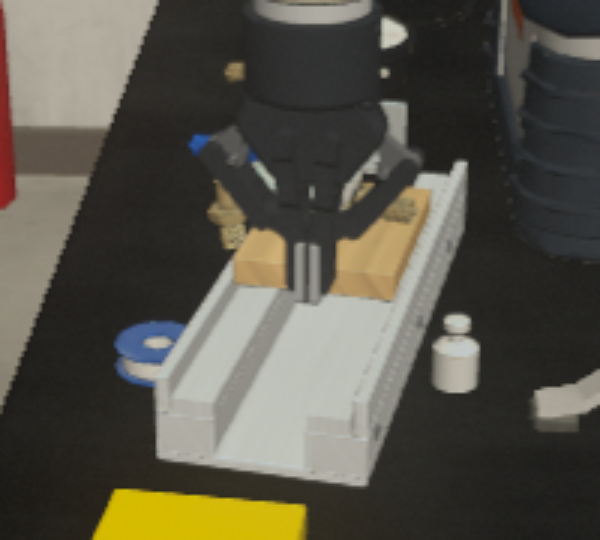

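View pics/top4.png

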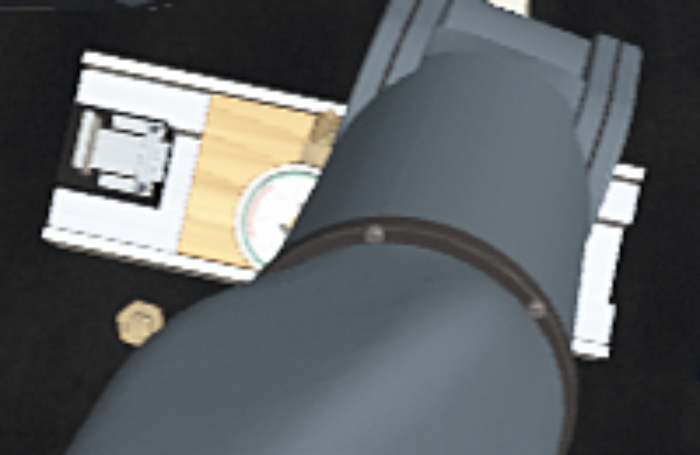

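```bash
cat > look2.py <<'E'
from plan import *
where()
p,d=env.capture("top");i=env.camera_info("top");C=cloud(d,i);P=C.reshape(-1,3)
T=((P-O)@np.c_[ex,ey,ez]*1000);col=p.reshape(-1,3).astype(int)
m=(abs(T[:,0])<44)&(col[:,2]-col[:,0]>45)
for lo in range(-60,112,8):
    s=T[m&(T[:,1]>lo)&(T[:,1]<lo+8)&(T[:,2]<75)]
    if len(s):print(lo,np.median(s[:,2]).round(1),s[:,2].std().round(1),len(s))
s=T[m&(T[:,1]>60)&(T[:,1]<110)];print("y max",np.sort(s[:,1])[-12:].round(1))
a=(T[:,1]>55)&(T[:,1]<90)
for x0,x1 in [(-56,-50),(50,56)]: print("cheek z",np.median(T[a&(T[:,0]>x0)&(T[:,0]<x1)&(T[:,2]>40)][:,2]))
r=(T[:,1]>98)&(T[:,1]<110)&(abs(T[:,0])>28)&(abs(T[:,0])<45);print("rail z",np.median(T[r][:,2]))
E
python3 look2.py; python3 - <<'E'
from plan import *
a=np.load("top0.npz");i=env.camera_info("top");T=((cloud(a["d"],i).reshape(-1,3)-O)@np.c_[ex,ey,ez]*1000);col=a["p"].reshape(-1,3).astype(int)
m=(abs(T[:,0])<44)&(col[:,2]-col[:,0]>45)&(T[:,2]<75)&(T[:,1]<60)
print("before: z",np.median(T[m&(T[:,1]>-20)&(T[:,1]<8)][:,2]),"ymax",np.sort(T[m][:,1])[-12:].round(1))
E
```

```text
t 5.5167 rack mm [ -0.7 -50.2  48.5] F [-0.1 -0.5 -0.4] grip -0.0001
12 74.9 0.0 1
20 74.7 0.6 3
28 56.6 5.1 19
36 57.0 2.2 52
44 56.9 1.9 62
52 57.1 2.0 76
60 57.0 1.9 126
68 57.0 1.9 166
76 57.3 1.9 165
84 57.0 2.0 167
92 56.4 8.2 41
y max [93.3 93.5 93.6 93.7 93.7 93.7 93.8 93.9 94.  94.3 97.5 98.4]
cheek z 51.29767762260532
cheek z 50.844833236908926
rail z 38.84873983179214
before: z 64.00066475430786 ymax [ 9.   9.   9.   9.1  9.2  9.3  9.3  9.9 10.7 10.8 11.3 11.3]
```

The board has dropped: its top went from 64.0 to 57.0 mm, flat along its whole length, and it has travelled about 85 mm. Before moving to the bolt I check clearance to the analyser box.

```bash
python3 - <<'E'
from plan import *
a=np.load("top0.npz");i=env.camera_info("top");T=((cloud(a["d"],i).reshape(-1,3)-O)@np.c_[ex,ey,ez]*1000)
for y0 in range(80,320,20):
  for zl in [(20,100),(100,160),(160,400)]:
    m=(T[:,1]>y0)&(T[:,1]<y0+20)&(T[:,0]>58)&(T[:,0]<400)&(T[:,2]>zl[0])&(T[:,2]<zl[1])
    if m.sum()>2: print(y0,zl,np.sort(T[m][:,0])[2].round(0),T[m][:,2].max().round(0))
print(*move(W(0,-.07,.049)),*move(W(0,-.07,.14)),*move(W(0,.19,.16)))
E
```

```text
80 (20, 100) 310.0 100.0
100 (20, 100) 112.0 100.0
100 (100, 160) 120.0 148.0
100 (160, 400) 117.0 184.0
120 (20, 100) 95.0 100.0
120 (100, 160) 101.0 151.0
120 (160, 400) 95.0 195.0
140 (20, 100) 89.0 100.0
140 (100, 160) 93.0 137.0
140 (160, 400) 88.0 202.0
160 (20, 100) 90.0 100.0
160 (100, 160) 96.0 126.0
160 (160, 400) 83.0 198.0
180 (20, 100) 87.0 100.0
180 (100, 160) 99.0 102.0
180 (160, 400) 78.0 223.0
200 (20, 100) 83.0 99.0
200 (100, 160) 95.0 101.0
200 (160, 400) 73.0 255.0
220 (20, 100) 78.0 99.0
220 (160, 400) 68.0 258.0
240 (20, 100) 74.0 92.0
240 (160, 400) 63.0 255.0
260 (20, 100) 70.0 90.0
260 (160, 400) 59.0 258.0
280 (20, 100) 66.0 93.0
280 (160, 400) 59.0 255.0
300 (20, 100) 62.0 86.0
300 (160, 400) 58.0 255.0
[ 0.0198 -0.0006  0.0007] [ 0.    0.11 -0.03] [ 0.0197 -0.0916  0.0007] [ 0.    0.11 -0.03] [-0.2403 -0.1115  0.0012] [ 0.    0.11 -0.03]
```

```bash
python3 -m pendant '[{"linear":[0.008,0,0],"twist":[0,0,0],"jaw":0},{"linear":[0.02,0,0],"twist":[0,0,0],"jaw":0},{"linear":[0.024,-0.02,0],"twist":[0,0,0],"jaw":0},{"linear":[0.024,-0.05,0],"twist":[0,0,0],"jaw":0},{"linear":[0.024,-0.08,0],"twist":[0,0,0],"jaw":0},{"linear":[0.022,-0.11,0],"twist":[0,0,0],"jaw":0},{"linear":[0.022,-0.13,0],"twist":[0,0,0],"jaw":0},{"linear":[0.022,-0.13,0],"twist":[0,0,0],"jaw":0}]'
python3 -c "from plan import *;where();print(*move(W(0,.195,.175)),env.state()['q'].round(2))"
```

```text
time_s: 6.23
tool_pos: [0.504, -0.0192, 0.182]
tcp_rot: [-0.449, 0.446, -0.546, 0.549]
wrist_force: [1.0, -0.2, -0.5]
grip_width: -0.0008
t 6.2333 rack mm [  1.3 -73.4 182. ] F [ 1.  -0.  -0.5] grip -0.0008
[-0.2684  0.0075 -0.0011] [-0.33  0.04 -0.11] [-0.43  0.42  0.53  1.97 -0.29  0.82  0.06]
```

```bash
python3 -m pendant '[{"linear":[-0.03,0,-0.001],"twist":[0,0,0],"jaw":0},{"linear":[-0.065,0,-0.003],"twist":[0,0,0],"jaw":0},{"linear":[-0.10,0,-0.005],"twist":[0,0,0],"jaw":0},{"linear":[-0.14,0.001,-0.008],"twist":[0,0,0],"jaw":0},{"linear":[-0.18,0.002,-0.01],"twist":[-0.2,0,0],"jaw":0},{"linear":[-0.22,0.003,-0.01],"twist":[-0.3,0,0],"jaw":0},{"linear":[-0.245,0.005,-0.01],"twist":[-0.3,0,0],"jaw":0},{"linear":[-0.254,0.007,-0.01],"twist":[-0.3,0,0],"jaw":0}]'
python3 - <<'E'
from plan import *
where();print(*move(W(-.008,.18,.07)),env.state()['q'].round(2))
p,d=env.capture("side");cv2.imwrite("pics/side5.png",cv2.resize(p[90:290,200:460],None,fx=3,fy=3))
p,d=env.capture("wrist");cv2.imwrite("pics/wrist5.png",p)
E
```

```text
time_s: 6.9
tool_pos: [0.5424, 0.2376, 0.1698]
tcp_rot: [0.448, -0.45, 0.548, -0.544]
wrist_force: [-0.1, 0.3, 0.4]
grip_width: 0.0003
t 6.9 rack mm [-12.3 185.9 169.8] F [-0.2  0.3  0.4] grip 0.0003
[0.0061 0.0998 0.0049] [ 0.38  0.4  -0.07] [-0.81  0.56  0.5   1.75 -0.34  0.92 -0.35]
```

View pics/side5.png

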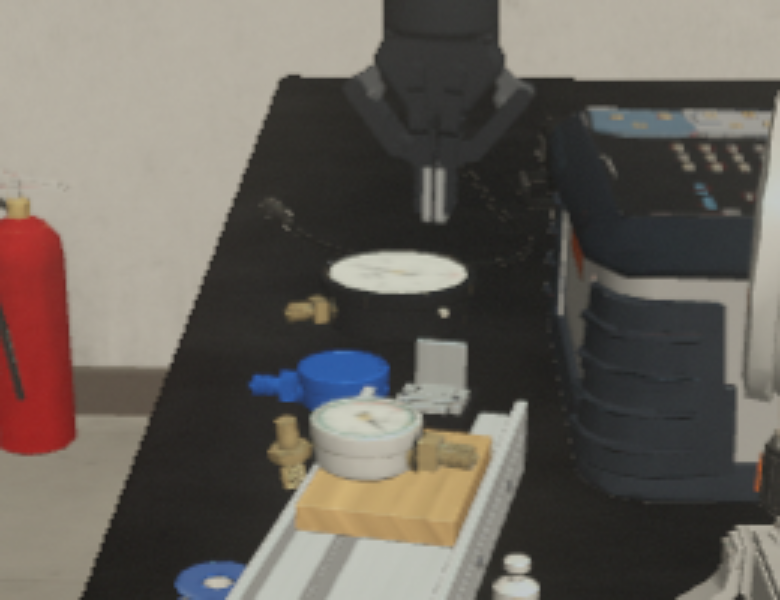

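View pics/wrist5.png

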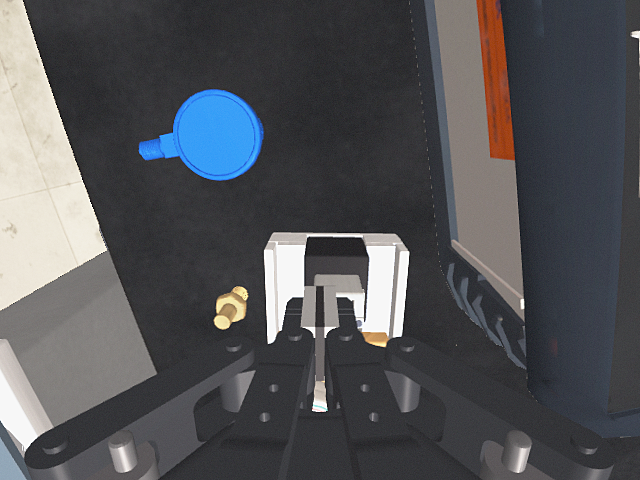

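The board sits flat in its notches with the gauge on it. The gripper is beyond the bolt tab and clear of the analyser box, so I descend behind the tab.

```bash
python3 -m pendant '[{"linear":[0,0.02,0.002],"twist":[0.2,0.2,0],"jaw":0},{"linear":[0,0.045,0.003],"twist":[0.4,0.4,0],"jaw":0},{"linear":[0,0.07,0.003],"twist":[0.4,0.4,0],"jaw":0},{"linear":[0,0.09,0.003],"twist":[0.4,0.4,0],"jaw":0},{"linear":[0,0.097,0.003],"twist":[0.4,0.4,0],"jaw":0},{"linear":[0,0.097,0.003],"twist":[0.4,0.4,0],"jaw":0}]'
python3 look.py 6; python3 -c "from plan import *;print(*move(W(-.008,.1685,.072)))"
```

```text
time_s: 7.5
tool_pos: [0.5443, 0.2295, 0.0729]
tcp_rot: [-0.444, 0.446, -0.549, 0.55]
wrist_force: [-0.4, -0.7, 0.6]
grip_width: -0.0002
t 7.5 rack mm [ -8.8 178.3  72.9] F [-0.3 -0.7  0.6] grip -0.0002
board n 97 x -43.852690573340276 45.91810124195506 y -35.58229341831373 93.87046766560444 z pct [54.87258138 56.78270156 59.62096644]
-40 57.6 13
-20 57.7 15
0 56.4 20
20 55.4 9
40 55.5 8
60 58.1 12
80 56.7 20
tab y pct [150.6 151.3 152.7 154.7 156.6] 72
[ 0.0113  0.0031 -0.0004] [-0.14 -0.44  0.01]
```

View pics/side6.png

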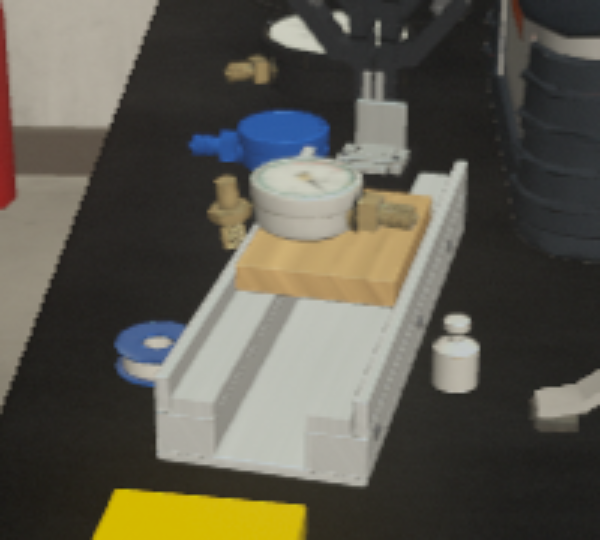

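```bash
python3 -m pendant '[{"linear":[0.005,0.002,0],"twist":[0,-0.4,0],"jaw":0},{"linear":[0.009,0.002,0],"twist":[0,-0.4,0],"jaw":0},{"linear":[0.012,0.002,0],"twist":[0,-0.4,0],"jaw":0},{"linear":[0.015,0.002,0],"twist":[0,-0.4,0],"jaw":0},{"linear":[0.018,0.002,0],"twist":[0,-0.4,0],"jaw":0},{"linear":[0.021,0.002,0],"twist":[0,-0.4,0],"jaw":0},{"linear":[0.024,0.002,0],"twist":[0,-0.4,0],"jaw":0},{"linear":[0.027,0.002,0],"twist":[0,-0.4,0],"jaw":0}]'
python3 look.py 7|grep -v "^[0-9-]"
```

```text
time_s: 8.27
tool_pos: [0.5399, 0.2056, 0.0724]
tcp_rot: [-0.448, 0.447, -0.547, 0.548]
wrist_force: [1.2, 2.4, 0.8]
grip_width: -0.0001
t 8.2667 rack mm [ -8.4 154.   72.4] F [0.7 2.6 0.8] grip -0.0001
board n 103 x -43.80968668262677 45.91586028589626 y -35.57944554964145 93.71084650077569 z pct [54.40085235 56.3926184  59.42898249]
tab y pct [136.7 136.8 137.1 137.4 138.7] 6
```

```bash
python3 -m pendant '[{"linear":[0.002,0,0],"twist":[0,0,0],"jaw":0},{"linear":[0.004,0,0],"twist":[0,0,0],"jaw":0},{"linear":[0.006,0,0],"twist":[0,0,0],"jaw":0},{"linear":[0.007,0,0],"twist":[0,0,0],"jaw":0},{"linear":[0.008,0,0],"twist":[0,0,0],"jaw":0},{"linear":[0.008,0,0],"twist":[0,0,0],"jaw":0}]'
python3 -c "from plan import *;where()"
```

```text
time_s: 8.87
tool_pos: [0.5379, 0.1975, 0.0722]
tcp_rot: [-0.448, 0.447, -0.547, 0.548]
wrist_force: [-0.2, 1.0, 0.1]
grip_width: -0.0001
t 8.8667 rack mm [ -8.7 145.7  72.2] F [-0.4  1.   0.1] grip -0.0001
```

```bash
python3 -m pendant '[{"linear":[0.001,0,0],"twist":[0,0,0],"jaw":0},{"linear":[0.002,0,0],"twist":[0,0,0],"jaw":0},{"linear":[0.003,0,0],"twist":[0,0,0],"jaw":0},{"linear":[0.003,0,0],"twist":[0,0,0],"jaw":0}]'
python3 -c "from plan import *;where()"
```

```text
time_s: 9.2
tool_pos: [0.5376, 0.1956, 0.0722]
tcp_rot: [-0.448, 0.447, -0.547, 0.547]
wrist_force: [0.4, 3.7, -1.8]
grip_width: -0.0002
t 9.2 rack mm [ -8.7 143.7  72.2] F [-0.3  3.7 -1.8] grip -0.0002
```

```bash
python3 -m pendant '[{"linear":[0.001,0,0],"twist":[0,0,0],"jaw":0},{"linear":[0.002,0,0],"twist":[0,0,0],"jaw":0},{"linear":[0.003,0,0],"twist":[0,0,0],"jaw":0},{"linear":[0.003,0,0],"twist":[0,0,0],"jaw":0}]'
python3 look.py 8|grep -v "^[0-9-]"
```

```text
time_s: 9.53
tool_pos: [0.5375, 0.1955, 0.0724]
tcp_rot: [0.45, -0.447, 0.547, -0.546]
wrist_force: [2.8, 12.7, -3.4]
grip_width: -0.0002
t 9.5333 rack mm [ -8.7 143.7  72.4] F [ 0.2 13.  -3.4] grip -0.0002
board n 111 x -43.93480499840632 45.924349547336426 y -35.601234959985206 93.71663663217738 z pct [54.87832015 56.74192286 59.4237333 ]
tab y pct [127.3 127.7 128.2 128.7 129.1] 2
```

View pics/side8.png

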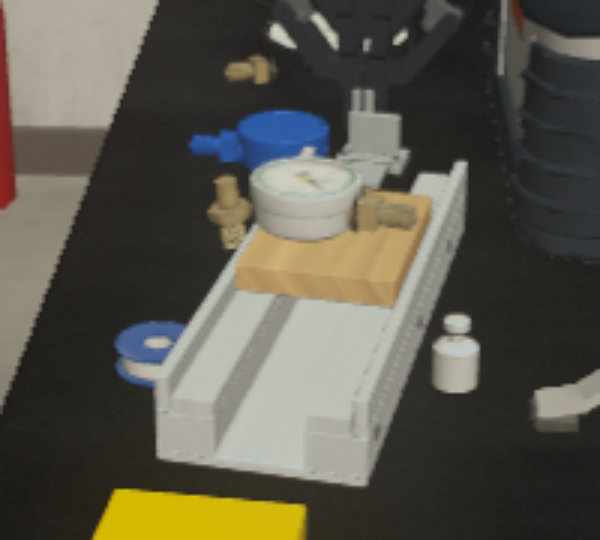

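The TCP stopped at y = 143.7 mm and the force rose to 13 N with no more motion, so the bolt is at its stop. I back off, rise and look again.

```bash
python3 -m pendant '[{"linear":[0.001,0,0],"twist":[0,0,0],"jaw":0},{"linear":[-0.004,0,0],"twist":[0,0,0],"jaw":0},{"linear":[-0.014,0,0],"twist":[0,0,0],"jaw":0},{"linear":[-0.026,0,0],"twist":[0,0,0],"jaw":0},{"linear":[-0.032,-0.02,0],"twist":[0,0,0],"jaw":0},{"linear":[-0.034,-0.05,0],"twist":[0,0,0],"jaw":0},{"linear":[-0.034,-0.08,0],"twist":[0,0,0],"jaw":0},{"linear":[-0.034,-0.11,0],"twist":[0,0,0],"jaw":0}]'
python3 look.py 9; python3 -c "from plan import *;print(*move((0.42,0.36,0.23)))"
```

```text
time_s: 10.3
tool_pos: [0.5433, 0.2258, 0.1833]
tcp_rot: [-0.448, 0.448, -0.547, 0.548]
wrist_force: [0.3, 0.0, -0.4]
grip_width: -0.0001
t 10.3 rack mm [ -9.  174.5 183.3] F [ 0.3  0.1 -0.4] grip -0.0001
board n 96 x -43.71962627116972 45.99030954148349 y -35.58500231597282 93.72717418063944 z pct [54.09687081 57.38431568 59.5990329 ]
-40 57.5 10
-20 58.2 17
0 56.7 19
20 57.6 9
40 56.9 10
60 57.9 9
80 56.6 22
tab y pct [127.2 127.7 129.1 131.1 133. ] 72
[-0.1063 -0.044  -0.1498] [-0.45  0.05 -0.21]
```

View pics/side9.png

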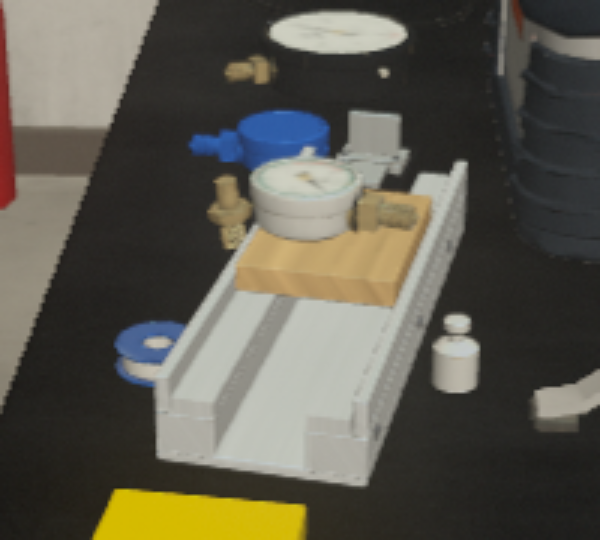

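View pics/top9.png

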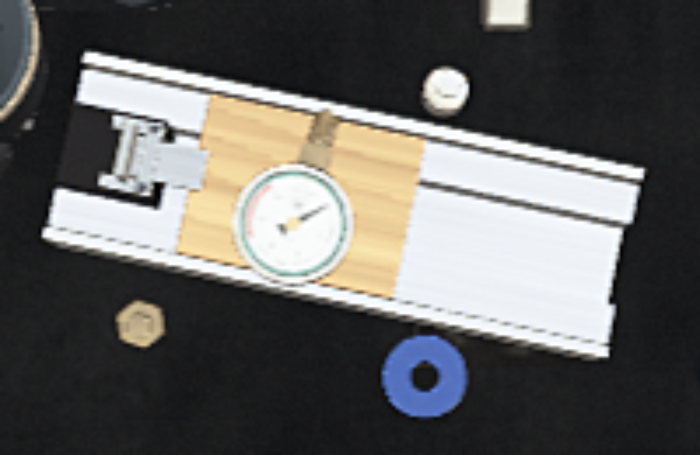

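The tongue now overlaps the board's +y edge. The tab moved 23.5 mm, the board is flat at the seat with the gauge on it, and the bystanders have not moved. I hand it in.

```bash
python3 -m pendant '[{"linear":[0,0,0],"twist":[0,0,0],"jaw":0},{"linear":[0,0,0],"twist":[0,0,0],"jaw":0}]'; python3 -c "from plan import *;where();print(env.job_done())"
```

```text
time_s: 10.57
tool_pos: [0.5431, 0.2256, 0.1816]
tcp_rot: [-0.448, 0.448, -0.547, 0.548]
wrist_force: [-0.4, 0.5, -0.7]
grip_width: 0.0001
t 10.5667 rack mm [ -9.3 174.3 181.6] F [-0.5  0.4 -0.7] grip 0.0001
the job is handed in; nothing more can be done
None
```

The job is done and handed in at 10.6 s: the board is seated in its notches and the bolt is pushed across to its stop. I pushed both with the shut fingertips and did not grasp or lift anything.

- **Board:** It travelled about 85 mm along the rails. Its top then fell from 64 to 57 mm, flat along its whole length, and the push force dropped from about 11 N to about 1 N.
- **Bolt:** I pushed the tab until it stopped moving and the force rose to 13 N. From the top camera the tab had moved about 23.5 mm, its outer face is near y = 133 mm (133.5 expected), and the tongue lies over the board's edge.
- **Surroundings:** The gauge still lies on the board and the arm is clear of everything. In the last pictures the adapter, reel, weight and look-alikes stand where they were.

No check failed or disagreed. The top camera read heights about 1 mm low throughout (57 mm for the 58 mm board top), which is within its calibration error.

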